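# Set the bag sealer four clicks up and start it

### The job

Push the fin of the bag sealer's dial round clockwise (seen from above) with a fingertip, gently and without pinching the fin, exactly four clicks from where it stands, never further and never back past its first position. Then press the green button fully down once the dial is set, and let it go. Do not press the red button, and leave the cheese block, the spice jar and the red tin where they stand.

Things in the scene. Friction and masses are not known exactly. Their poses are not given: they have to be found in the camera images.
- sealer: White bag sealer fixed to the table, 200 x 320 mm, flat top 70 mm above the table; origin at the centre of its underside, x to its back, y to its left, z up. A low jaw (top 92 mm above the table) runs along y, 52 to 96 mm behind the origin. Dial centre at x -30, y +80 mm; the green and red buttons at x -30, y -50 and -120 mm, either way round.
- dial_center (a point): On the dial's vertical axis, level with the black disc's upper face, 86 mm above the table. Disc radius 54 mm, hub radius 14 mm and 20 mm high on it; round it a fixed aluminium scale with 12 black ticks. x points outward along the dial's one fin and turns with it (any heading at the start), z up. The fin runs from 9 to 53 mm from the axis and is 14 mm thick.
- fin_push (a point): Point on the fin's trailing face (orange side, the point frame's +y side), 42 mm from the axis and 13 mm above the disc's upper face: pushing here towards the frame's -y turns the dial clockwise. x outward along the fin, z up.
- fin_trail: The orange, higher half of the fin (its trailing side for a clockwise turn); top 26 mm above the disc's upper face. Its origin lies on the dial's axis, 12 mm below the disc's upper face; x along the fin.
- fin_lead: The black, 4 mm lower half of the fin (its leading side). Pressing both halves at once counts as pinching. Origin as for fin_trail.
- dial (a joint): Dial angle in rad: 0 where it stands at the start, growing clockwise seen from above. A rest position (click) every 0.5236 rad (30 degrees); between two it resists with up to 0.09 to 0.17 N m (2 to 4 N at the push point), and past half-way it snaps by itself into the next and stays. No end stop within 11 clicks either way.
- start_button (a joint): Travel of the green button in m: 0 up, 0.006 fully down; springs back; about 5 N when fully down.
- start_button_top (a point): Centre of the top of the green button (32 mm across) when up; pressed straight down.
- stop_button (a joint): Travel of the red button in m, like the green one.
- stop_button_top (a point): Centre of the top of the red button (32 mm across).
- cheese_block: Loose yellow cheese block, 101 x 69 x 98 mm, left of the sealer; origin at the centre of its underside.
- spice_3: Loose small spice jar with a green cap, 46 mm across, 105 mm tall, right of the sealer; origin at the centre of its underside.
- red_tin: Loose red tin with slip lid, 65 x 87 x 122 mm, right of the sealer; origin at the centre of its underside.

How it is judged:
On the way, in this order (a step that is already met when the one before it is completed fails the run):
1. the dial rests at the fourth click (value of joint dial between 1.9444 and 2.2444 rad and velocity of joint dial between -0.1 and 0.1 rad/s), for 0.3 s.
2. the green button is pressed down with the dial still at the fourth click (value of joint dial between 1.9444 and 2.2444 rad and value of joint start_button above 0.0045 m), for 0.05 s.
At the end, for the whole second after the job is handed in: The dial rests within 0.15 rad of four clicks (2.094 rad) clockwise of its start, both buttons are up (within 1.5 mm), and cheese block, spice jar and red tin are within 20 mm of where they stood (value of joint dial between 1.9444 and 2.2444 rad and velocity of joint dial between -0.05 and 0.05 rad/s and value of joint each of start_button, stop_button below 0.0015 m and not (distance of cheese_block from where it was at the start of the episode above 0.02 m) and not (distance of spice_3 from where it was at the start of the episode above 0.02 m) and not (distance of red_tin from where it was at the start of the episode above 0.02 m)); the robot touches nothing.
It fails at once if the dial went over half-way past the fourth click, or over half-way to the click before its first position (value of joint dial above 2.356 rad or value of joint dial below -0.262 rad).
It fails at once if the fin was pinched (both its sides pressed by the fingers at once) or pushed with more than 25 N ((contact force between the fingers and fin_trail above 1.5 N and contact force between the fingers and fin_lead above 1.5 N) or contact force between the fingers and fin_trail above 25 N or contact force between the fingers and fin_lead above 25 N).
It fails at once if the green button was pressed before the dial was at the fourth click (value of joint dial below 1.833 rad and value of joint start_button above 0.003 m).
It fails at once if the red button was pressed (value of joint stop_button above 0.003 m).
It fails at once if a bystander was lifted, carried or shoved by more than 30 mm (distance of any of cheese_block, spice_3, red_tin from where it was at the start of the episode above 0.03 m).
It also fails if it takes over 58 s, if anything falls off the work surface, if the arm or the gripper's body presses on something with over 40 N, if the wrist force passes 120 N, or if a joint passes its speed limit or range.

### The arm

A 6-joint arm with a two-finger parallel gripper is mounted at the origin on a cart in front of the work surface, level with it; the furniture and walls round the work are solid. World frame = base frame: x ahead of the robot, y to its left, z up, the work surface at z = 0. Lengths are in m, angles in rad, forces in N, time in s.
With the tool pointing down it reaches from about 0.325 to 0.9 m from the base axis. Payload 3.5 kg.
Tool frame: the origin (TCP) lies on the centre line of the jaws, within the pads' length; the fingertips stand 22 mm ahead of it and the grasp point (between the pads) lies 3 mm ahead of it; z points along the fingers, y is the line along which they close (so a half turn about z gives the same grasp; the last joint's range is limited). The gripper opens to 85 mm and grips with 20 to 120 N. Pads are 22 mm wide; open, the fingers measure 114 mm over their backs; the gripper's body (76 mm by 85 mm) begins 54 mm behind the grasp point. The pads swing forward as they close: fully open they stand 13 mm farther back than shut.
Start: joints at [1.085, 0.276, -0.026, 1.268, 0, 1.467], TCP at [0.233, 0.58, 0.253] pointing down, gripper open.
Joint ranges: [-3.12, 3.12], [-0.85, 1.88], [-1.08, 1.24], [-1.95, 2.15], [-1.57, 1.53], [-3.14, 3.14]. Speed limits (rad/s): [2.57, 2.57, 3.14, 3.14, 3.14, 3.14].

### API

Orientations are given as a 3x3 rotation matrix whose columns are the frame's x, y, z axes.
In Python, from cell import r, eoat, cams, order gives the robot as it stands. Calls block until the motion is done:
- r.move_to(position, orientation): joint-space move of the TCP to a pose.
- r.movel(position, rate=0.15, attitude=None, threshold=None): straight line of the TCP; attitude=None keeps the orientation; rate is the mean speed in m/s. With threshold (N) it stops when the force on the tool has changed by that much, and returns True; else False.
- r.movej(angles): joint-space move.
- eoat.set_gripper(opening, f_grip=None): finger opening in m; f_grip is the grip in N (None keeps the last); returns when the fingers have stopped.
- r.hold(seconds).
- r.inverse_kinematics(position, orientation): joint angles nearest the present ones, or None.
- r.get_state(): the state.
- cams.read_camera(name): name is "scene" or "top" or "wrist"; returns a dict with "pixels" (480x640x3 uint8, red, green, blue), "camera_matrix" (3x3 intrinsics, pixels), "dist_coeffs" ([k1, k2, p1, p2, k3] as OpenCV has them; the pictures are not rectified), "origin" and "attitude" of the camera in the world; the wrist camera has in their place "T_tool_cam" (4x4, takes a point from camera to tool coordinates, whose origin is the TCP and whose axes are the flange's). Camera axes: x right, y down, z forward; pixel columns grow to the right and rows downward; lengths in m; the calibration is good to about 2 mm. A picture is of the moment at which its call begins: read the wrist's pose just before it. There is no depth.
A pose or a line that the arm cannot do raises r.MotionError and nothing moves.
- order.hand_in(): hands the job in; it is judged then, once.
The state is a dict: "clock": time; "joints": joint angles; "qvel": joint speeds; "joint_efforts": joint torques, N m; "position": TCP position; "tcp_rot": TCP orientation; "contact_force": force on the tool from outside, world axes, zero at the start; "torque": the same for the moment, N m; "grip_width": finger opening in m; "gripper_force": force on a finger pad.
Only numpy, scipy, OpenCV 4.12 (cv2) and the standard library are available. Lean on these libraries where they do the work, as an engineer would, in place of code of your own. Each camera call takes 0.05 s, during which the arm holds its last target. There are 200 camera calls.

## Working session

There is one attempt and no reset: what is moved stays moved. The work goes in short steps, each a Python script; the robot and the scene stay as the last script left them, time stands still between calls to the robot, and variables do not carry over. Pictures are saved under pics/ and viewed, at most 10 in all, crops included, and the job is handed in when it is done.

```bash
mkdir -p pics; ls
python3 - <<'E'
from cell import r,cams
import cv2,pickle
d={}
for n in("top","scene"):
    c=cams.read_camera(n);d[n]=c;cv2.imwrite(f"pics/{n}0.png",c["pixels"][:,:,::-1]);print(n,c["origin"],c["attitude"],c["camera_matrix"],c["dist_coeffs"])
pickle.dump(d,open("c0.pkl","wb"));print(r.get_state()["clock"])
E
```

```text
pics
top [0.38386118 0.02455467 1.16033476] [[-0.01158671 -0.98193409  0.1888682 ]
 [-0.99971305  0.01533593  0.01840163]
 [-0.02096565 -0.18860079 -0.98183002]] [[493.6257956    0.         322.0023884 ]
 [  0.         493.6257956  231.35742798]
 [  0.           0.           1.        ]] [-0.03714017  0.          0.          0.          0.        ]
scene [-0.22313453 -0.54855501  0.89477856] [[ 0.60141711 -0.48810734  0.63249402]
 [-0.79863669 -0.38893623  0.45924726]
 [ 0.02183789 -0.78133209 -0.62373333]] [[609.3913098    0.         314.97144748]
 [  0.         609.3913098  243.12379009]
 [  0.           0.           1.        ]] [0.03581654 0.         0.         0.         0.        ]
0.1
```

View pics/top0.png

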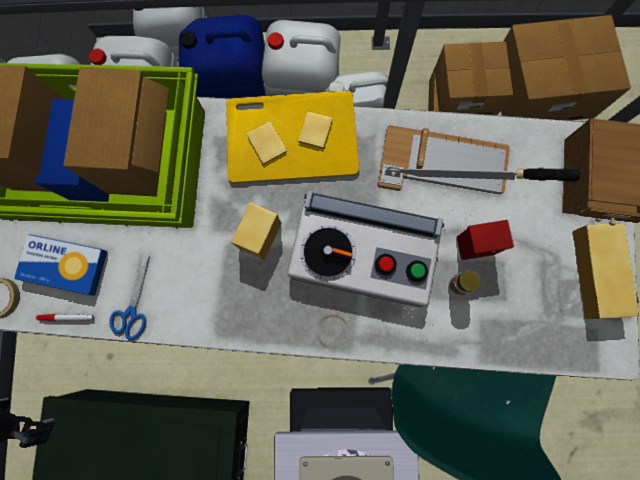

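View pics/scene0.png

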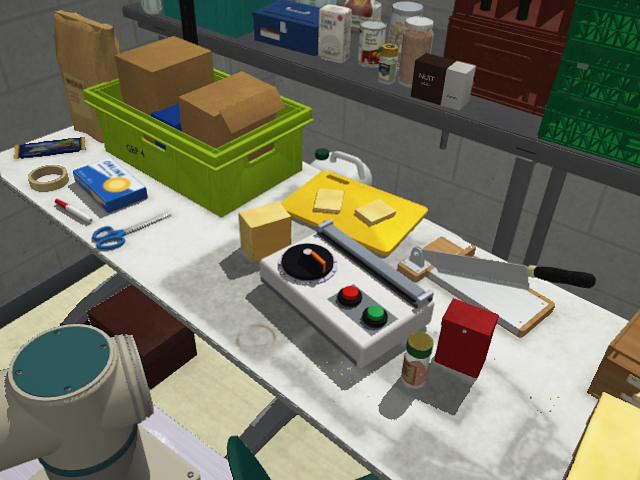

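The sealer is in the middle of the top view: dial at about (328,251), fin pointing right, red button near (386,264), green near (418,271). I'll enlarge it.

Run:
```python
import cv2
a=cv2.imread("pics/top0.png")[180:320,280:460];cv2.imwrite("pics/z.png",cv2.resize(a,None,fx=4.4,fy=4.4,interpolation=cv2.INTER_CUBIC)[:600])
b=cv2.imread("pics/scene0.png")[215:365,250:440];cv2.imwrite("pics/zs.png",cv2.resize(b,None,fx=4,fy=4,interpolation=cv2.INTER_CUBIC))
```

```text
(no output)
```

View pics/z.png

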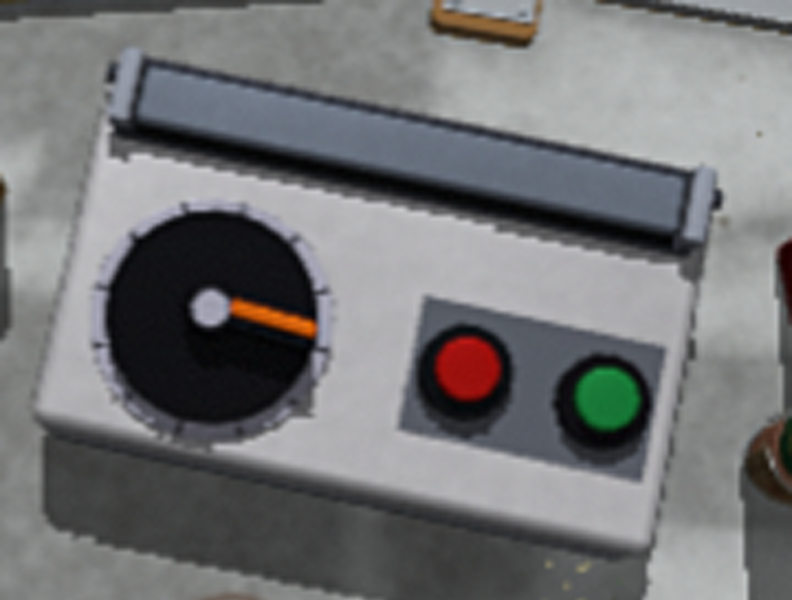

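View pics/zs.png

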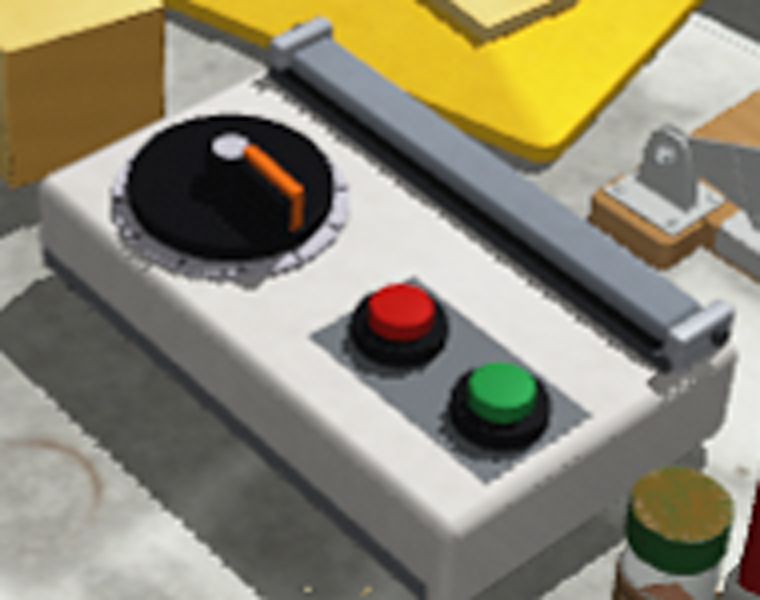

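The crops show the hub, both buttons and the orange fin clearly; the top crop has hub (210,307), red (468,369), green (608,398) and orange fin (232,303)-(316,328). Next I fit the pose.

```bash
cat > geo.py <<'E'
import numpy as np,cv2
def proj(c,P):
    R=np.array(c["attitude"]).T
    return cv2.projectPoints(np.array(P,float).reshape(-1,3),cv2.Rodrigues(R)[0],-R@np.array(c["origin"]),np.array(c["camera_matrix"]),np.array(c["dist_coeffs"]))[0][:,0]
E
python3 - <<'E'
import pickle,numpy as np
from geo import *
from scipy.optimize import least_squares
d=pickle.load(open("c0.pkl","rb"))
# hub, red, green, fin tip, fin root, disc centre(top)
top=np.array([[210,307],[468,369],[608,398],[316,328],[232,303],[209,316]])/4.4+[280,180]-.4
sc=np.array([[230,147],[402,306],[503,386],[297,188],[247,146],[231,187]])/4+[250,215]-.4
def pts(p):
    x,y,a,h,f=p[:5]
    c,s=np.cos(a),np.sin(a);R=np.array([[c,-s],[s,c]]);o=np.array([x,y])
    D=o+R@[-.03,.08];u=np.array([np.cos(f),np.sin(f)]);n=np.array([-u[1],u[0]])
    L=[(*D,.106),(*(o+R@[-.03,-.05]),h),(*(o+R@[-.03,-.12]),h),(*(D+.053*u+.0035*n),.112),(*(D+.014*u+.0035*n),.112),(*D,.086)]
    return np.array(L)
def res(p):
    P=pts(p);return np.r_[(proj(d["top"],P)-top).ravel(),(proj(d["scene"],P)-sc).ravel()]
s=least_squares(res,[.5,0,-.2,.1,-1.8],loss='soft_l1')
print(s.x,s.x[2]*57.3,s.x[4]*57.3);print(pts(s.x).round(4));print(res(s.x).reshape(2,6,2).round(1))
E
```

```text
[ 0.55832704 -0.05276369 -0.21990029  0.08675994 -1.85320371] -12.600286559734974 -106.1885728323611
[[ 0.5465  0.0319  0.106 ]
 [ 0.5181 -0.095   0.0868]
 [ 0.5029 -0.1633  0.0868]
 [ 0.5351 -0.02    0.112 ]
 [ 0.546   0.0174  0.112 ]
 [ 0.5465  0.0319  0.086 ]]
[[[ 0.7  0.2]
  [ 0.4 -0.6]
  [ 0.2 -0.7]
  [ 0.8 -0.1]
  [ 2.4  0.8]
  [ 1.  -0.5]]

 [[-0.9 -0.9]
  [-1.1  0.1]
  [-0.8  0. ]
  [-0.4 -0.4]
  [ 0.4 -0. ]
  [-1.3 -3.4]]]
```

```bash
cat >> geo.py <<'E'
D=np.array([.5465,.0319]);PHI=-1.8532;GREEN=np.array([.5029,-.1633]);SGN=1
def pose(th,off,z,rad=.042,sgn=None):
    "tool pose with the closed fingers' centre 'off' behind the fin's mid plane, dial at th"
    f=PHI-th;u=np.array([np.cos(f),np.sin(f)]);n=np.array([-u[1],u[0]])
    x=np.r_[(sgn or SGN)*n,0];zz=np.array([0,0,-1.]);
    return np.r_[D+rad*u+off*n,z],np.c_[x,np.cross(zz,x),zz]
E
python3 - <<'E'
from cell import r,eoat,cams
from geo import *
for s in(1,-1):
    for th in(0,1,2):
        print(s,th,r.inverse_kinematics(*pose(th,.03,.12,sgn=s)))
for s in (1,-1):
    try:
        eoat.set_gripper(0) if s==1 else 0
        r.move_to(*pose(0,.032,.20,sgn=s)); print("moved",s); break
    except r.MotionError as e: print(e)
st=r.get_state();print(st["clock"],st["position"],st["joints"],st["contact_force"],st["grip_width"])
c=cams.read_camera("wrist");cv2.imwrite("pics/w1.png",c["pixels"][:,:,::-1])
print(c["T_tool_cam"],c["camera_matrix"])
E
```

```text
1 0 [-0.14443398  0.27392359 -0.32907576  0.96779698  0.         -3.00362296]
1 1 [-0.14271697  0.19395668 -0.43391189  0.94292776  0.         -2.00190595]
1 2 [-0.05648231  0.16337926 -0.47186095  0.93555611  0.         -0.91567129]
-1 0 [-0.14443398  0.27392359 -0.32907576  0.96779698  0.          0.1379697 ]
-1 1 [-0.14271697  0.19395668 -0.43391189  0.94292776  0.          1.13968671]
-1 2 [-0.05648231  0.16337926 -0.47186095  0.93555611  0.          2.22592137]
moved 1
4.575 [ 0.56555683 -0.01708564  0.20000596] [-1.44481857e-01  2.06154010e-01 -2.32034150e-01  1.13258461e+00
  7.83236193e-05 -3.00403469e+00] [-0.07862922  0.63307801  0.77212597] 0.000158387627443808
[[-3.66680623e-04 -9.46299364e-01 -3.23291478e-01  8.36368033e-02]
 [ 9.99999817e-01 -1.91413996e-04 -5.73926707e-04 -3.05700772e-04]
 [ 4.81223964e-04 -3.23291629e-01  9.46299261e-01 -1.20269915e-01]
 [ 0.00000000e+00  0.00000000e+00  0.00000000e+00  1.00000000e+00]] [[355.66691441   0.         321.62749164]
 [  0.         355.66691441 239.02827146]
 [  0.           0.           1.        ]]
```

View pics/w1.png

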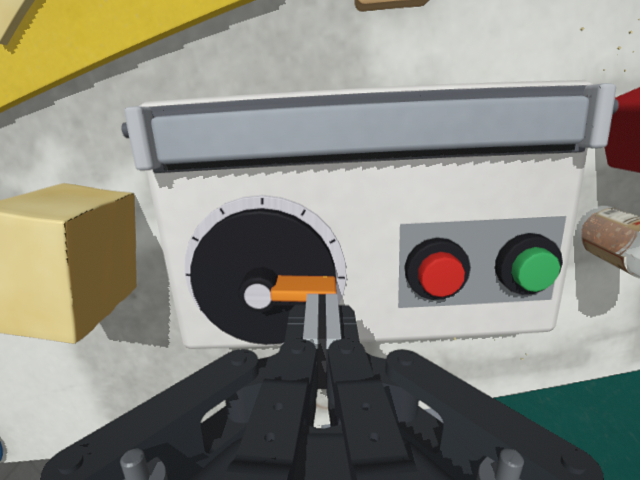

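The wrist view confirms the layout: hub (258,296), orange fin (272–336, 275–300), red (441,274), green (536,269), and closed fingertips at (322,294). I'll compare these with the model's predictions.

Run:
```python
from cell import r,eoat,cams
from geo import *
st=r.get_state();c=cams.read_camera("wrist")
T=np.eye(4);T[:3,:3]=st["tcp_rot"];T[:3,3]=st["position"]
W=T@c["T_tool_cam"];c["origin"]=W[:3,3];c["attitude"]=W[:3,:3]
tl=[(T@[*p,1])[:3] for p in[(0,0,.022),(.011,0,.022),(-.011,0,.022),(.011,0,.035)]]
print("tips",proj(c,tl).round(1))
f=PHI;u=np.array([np.cos(f),np.sin(f)]);n=np.array([-u[1],u[0]])
P=[(*D,.106),(*D,.086),(.5181,-.095,.0868),(*GREEN,.0868),(*(D+.053*u+.007*n),.112),(*(D+.053*u),.112),(*(D+.014*u+.007*n),.112)]
print(proj(c,P).round(1))
cv2.imwrite("pics/w2.png",cv2.resize(c["pixels"][185:360,170:400,::-1],None,fx=3.4,fy=3.4,interpolation=cv2.INTER_CUBIC))
```

```text
tips [[322.5 311.8]
 [322.5 290.1]
 [322.5 332.5]
 [322.5 277.7]]
[[260.7 298.2]
 [265.1 285.1]
 [443.9 275.3]
 [538.7 269.3]
 [339.5 293.2]
 [339.4 302.7]
 [279.9 293.2]]
```

View pics/w2.png

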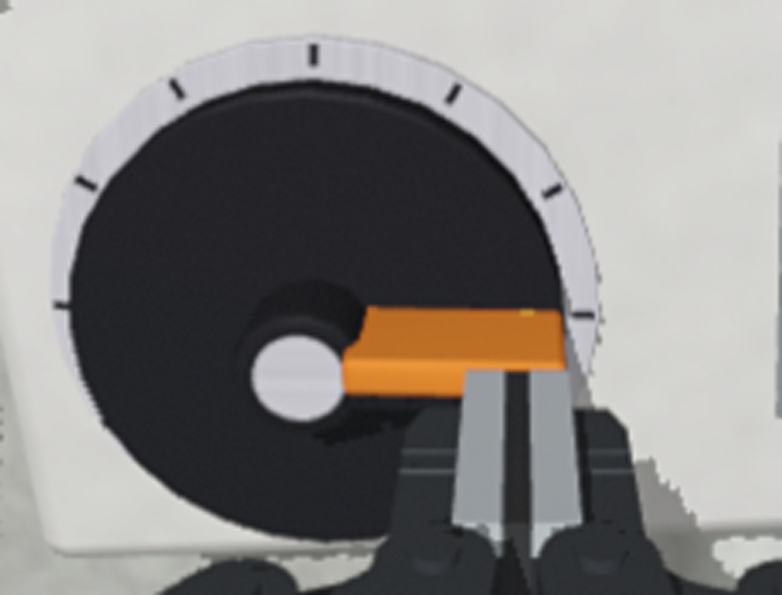

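```bash
sed -i 's/^D=.*/PHI=-1.88;SGN=1\n_u=np.array([np.cos(-1.853),np.sin(-1.853)]);_n=np.array([-_u[1],_u[0]])\nD=np.array([.5465,.0319])-.0014*_u+.0012*_n;GREEN=np.array([.5029,-.1633])-.0017*_u/' geo.py
python3 - <<'E'
from cell import r,eoat,cams
from geo import *
p,R=pose(0,.032,.19);r.movel(p,attitude=R)
p,R=pose(0,.032,.118);print("down hit",r.movel(p,rate=.05,attitude=R,threshold=4))
st=r.get_state();print(st["position"],st["contact_force"])
p,R=pose(0,.013,.118);h=r.movel(p,rate=.015,attitude=R,threshold=2)
st=r.get_state();f=PHI;n=np.array([-np.sin(f),np.cos(f)])
print("touch",h,"off",(st["position"][:2]-D)@n,st["contact_force"],st["clock"])
c=cams.read_camera("scene");cv2.imwrite("pics/s2.png",cv2.resize(c["pixels"][190:340,240:440,::-1],None,fx=4,fy=4,interpolation=cv2.INTER_CUBIC))
E
```

```text
down hit False
[ 0.56606106 -0.0169043   0.1184004 ] [-0.03669556  0.4163829   0.40268316]
touch True off 0.016866046835154806 [2.10851825 0.29041638 0.02616414] 7.4667
```

View pics/s2.png

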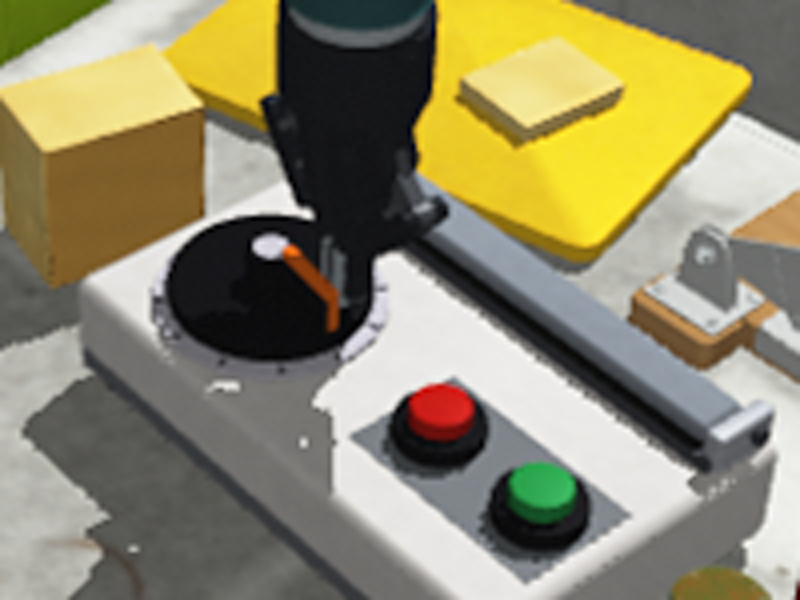

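The fingertip touches the orange side as predicted. Now I'll push along the arc, logging the force.

```bash
cat >> geo.py <<'E'
def push(r,a,b,step=3,z=.118,off=.018):
    for t in np.arange(a,b+.01,step):
        th=np.radians(t);p,R=pose(th,off,z)
        h=r.movel(p,rate=.025,attitude=R,threshold=14)
        s=r.get_state();f=PHI-th;n=np.array([-np.sin(f),np.cos(f)])
        print(t,"F %.1f"%(s["contact_force"][:2]@n),end="; ")
        if h: print("HIT",s["contact_force"]);break
    print("\nclock",s["clock"])
E
python3 - <<'E'
from cell import r,eoat,cams
from geo import *
push(r,3,81)
c=cams.read_camera("top");cv2.imwrite("pics/t3.png",cv2.resize(c["pixels"][180:320,280:460,::-1],None,fx=4.2,fy=4.2,interpolation=cv2.INTER_CUBIC))
E
```

```text
3.0 F 2.0; 6.0 F 1.7; 9.0 F 2.0; 12.0 F 0.3; 15.0 F 1.4; 18.0 F -0.0; 21.0 F 0.7; 24.0 F 0.3; 27.0 F -0.1; 30.0 F -0.1; 33.0 F 0.9; 36.0 F 1.5; 39.0 F 2.1; 42.0 F 0.7; 45.0 F 0.0; 48.0 F 0.5; 51.0 F 0.1; 54.0 F 0.1; 57.0 F -0.1; 60.0 F -0.4; 63.0 F 1.3; 66.0 F 2.0; 69.0 F 2.1; 72.0 F 0.4; 75.0 F -0.4; 78.0 F 0.3; 81.0 F -0.6; 
clock 14.2667
```

View pics/t3.png

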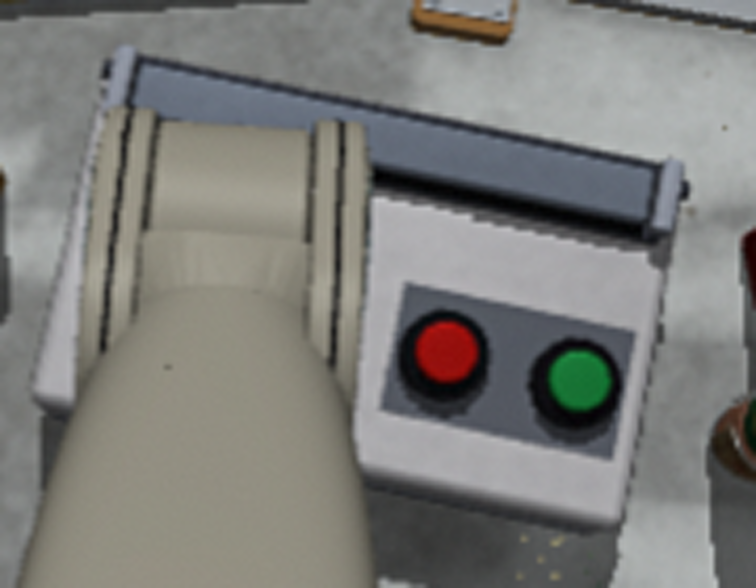

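The arm hides the dial in this view, but the force log shows three snaps (at about 15°, 44° and 72°). Now the fourth, then retreat and look.

Run:
```python
from cell import r,eoat,cams
from geo import *
push(r,84,110,2)
r.hold(.5)
p,R=pose(np.radians(105),.032,.118);r.movel(p,rate=.05)
p[2]=.2;r.movel(p)
print(r.get_state()["clock"])
r.move_to(np.r_[GREEN,.2],R)
c=cams.read_camera("top");a=c["pixels"][180:320,280:460,::-1]
cv2.imwrite("pics/t4.png",cv2.resize(a,None,fx=4.2,fy=4.2,interpolation=cv2.INTER_CUBIC))
print(r.get_state()["clock"],r.get_state()["contact_force"])
```

```text
84.0 F 0.3; 86.0 F 0.1; 88.0 F -0.4; 90.0 F 0.1; 92.0 F 0.9; 94.0 F 1.3; 96.0 F 1.9; 98.0 F 1.8; 100.0 F 1.0; 102.0 F 1.2; 104.0 F 0.0; 106.0 F -0.7; 108.0 F 0.2; 110.0 F -0.0; 
clock 17.8167
19.525
20.3583 [-0.0884263  -0.23946663 -0.58768839]
```

View pics/t4.png

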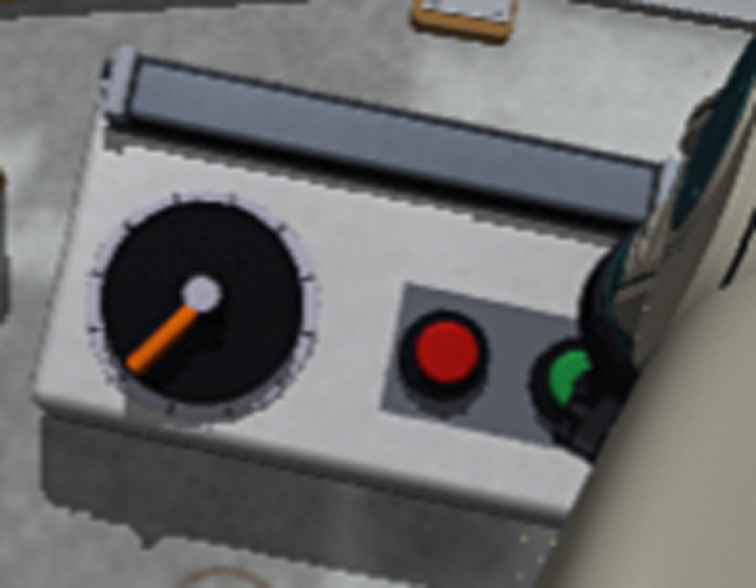

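The fin now points down-left, (200,293) to (133,363), 120° clockwise from the start: four clicks. Press green.

Run:
```python
from cell import r,eoat,cams
from geo import *
R=pose(1.26,.03,.2)[1]
r.movel(np.r_[GREEN,.16],attitude=R)
r.movel(np.r_[GREEN,.118],rate=.08)
f0=r.get_state()["contact_force"][2]
for z in np.arange(.112,.0965,-.001):
    h=r.movel(np.r_[GREEN,z],rate=.02,threshold=25)
    s=r.get_state();F=s["contact_force"][2]-f0;print("%.4f %.1f"%(s["position"][2],F),end="; ")
    if h or F>9: break
r.hold(.3)
r.movel(np.r_[GREEN,.2],rate=.1)
r.move_to([.4,-.05,.33],R);r.hold(.5)
print(r.get_state()["clock"])
c=cams.read_camera("scene");cv2.imwrite("pics/s5.png",c["pixels"][:,:,::-1])
```

```text
0.1126 1.7; 0.1115 2.2; 0.1103 2.9; 0.1093 3.2; 0.1083 3.6; 0.1080 7.9; 0.1079 14.6; 26.4167
```

View pics/s5.png

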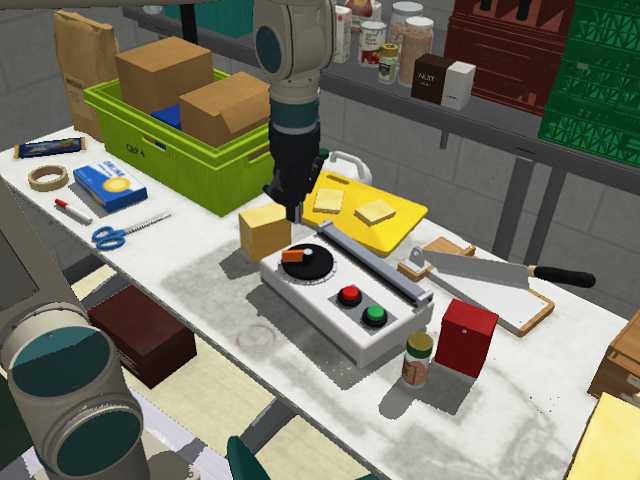

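The force rose along the spring and then met the hard stop, so the button went fully down. In this picture the dial is still at the fourth click, the button is released, the cheese block, jar and tin have not moved, and the arm is clear.

```bash
python3 -c "
from cell import order
print(order.hand_in())"
```

```text
the job is handed in; nothing more can be done
None
```

I turned the dial exactly four clicks clockwise, pressed the green button fully down once and released it, and handed the job in at about 26 s; the cheese block, spice jar and red tin stayed where they were, though no verdict came back.

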